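# Release the incubator's hold-down clamp and hold its lid half open

### The arm

A 6-joint arm with a two-finger parallel gripper is mounted at the origin on the work surface. World frame = base frame: x ahead of the robot, y to its left, z up, the work surface at z = 0. Lengths are in m, angles in rad, forces in N, time in s.
With the tool pointing down it reaches from about 0.425 to 0.95 m from the base axis. Payload 3.5 kg.
Tool frame: the origin (TCP) lies at the very end of the fingers, on their centre line; the grasp point (between the pads) lies 19 mm behind it (tcp_to_grasp is the distance from the TCP to the grasp point, in m); z points along the fingers, y is the direction in which the jaws open and shut (so a half turn about z gives the same grasp; the last joint's range is limited). The gripper opens to 85 mm and grips with 20 to 120 N. Pads are 22 mm wide; open, the fingers measure 114 mm over their backs; the gripper's body (76 mm by 85 mm) begins 54 mm behind the grasp point. The pads swing forward as they close: fully open they stand 13 mm farther back than shut.
Start: joints at [-1.483, 0.286, 1.577, -0, 1.279, -0.15], TCP at [0.159, -0.656, 0.231] pointing down, gripper open.
Joint ranges: [-2.77, 2.77], [-0.9, 2.22], [0.21, 2.48], [-1.53, 4.67], [0.24, 2.81], [-2.84, 2.84]. Speed limits (rad/s): [2.79, 2.79, 3.14, 3.14, 3.14, 3.14].

### API

Orientations are given as a unit quaternion [x, y, z, w].
In Python, from plant import * gives the robot as it stands. The module is installed in compiled form; this text tells all that it offers.
- The arm moves only by the tool arm_command, never from a script. Its argument "steps" is a list of rows, each a list of 3 entries, a list of its own where there are three numbers: the turn, a rotation vector about the tool's x, y, z in rad, then the shift along the tool's x, y, z in m, then the gripper command: -1 is shut, 1 is fully open, values between are in proportion. A call has 1 to 12 rows; each row is the pose to reach, as a shift and turn from the pose measured when the call began, along the tool's axes at that moment; what a row does not reach only later rows make up. A row lasts 1/8 s, in which the tool goes at most 62.5 mm and 10.7 degrees, less where a joint would pass 70% of its speed; a pose out of reach is approached as far as the arm can. A call with a gripper value outside its range is refused whole. The fingers move at their own pace and stop on an object; "force" is the grip in N (left out, the last holds). Time passes only in rows, so rows that repeat a pose let the fingers close. It gives the time, the measured TCP pose, the force and the opening at its end, in the units of the state.
- get_state(): the state, without advancing time (a new reading comes with each control period).
- read_camera(name): name is "scene" or "top" or "wrist"; returns a dict with "frame" (384x512x3 uint8, red, green, blue), "vfov" (degrees; the focal length in pixels is half the picture's height over the tangent of half this angle, whatever the lens; pixels are square), "cx", "cy" (the principal point, pixels), "position" and "rotation" of the camera in the world; the wrist camera has in their place "mount" (4x4, takes a point from camera to tool coordinates, whose origin is the TCP and whose axes are the flange's). Camera axes: x right, y up, looking along -z (the intrinsics and any distortion apply to the point x, -y, -z); pixel columns grow to the right and rows downward; lengths in m; the calibration is good to about 2 mm. A picture is of the moment at which its call begins: read the wrist's pose just before it. There is no depth.
- sign_off(): hands the job in, once; it reports no verdict.
The state is a dict: "time": time; "qpos": joint angles; "dq": joint speeds; "joint_efforts": joint torques, N m; "eef_pos": TCP position; "tcp_rot": TCP orientation; "contact_force": force on the tool from outside, world axes, zero at the start; "wrist_torque": the same for the moment, N m; "opening": opening from 0.0 (shut) to 1.0 (fully open).
Only numpy, scipy, OpenCV 4.12 (cv2) and the standard library are available. Lean on these libraries where they do the work, as an engineer would, in place of code of your own. Each camera call takes 0.05 s, during which the arm holds its last target.

### The job

The sample tubes in the bench-top incubator have to be inspected. Throw the hold-down clamp on the incubator's flank back over centre until it rests open, off the still shut lid; then lift the lid by its front bar and hold it open at 45 degrees from shut. The lid falls shut by itself, so finish while still holding it there with the gripper: do not let go, do not prop it on anything, and leave the things standing around where they are.

Things in the scene. Friction and masses are not known exactly. Their poses are not given: they have to be found in the camera images.
- incubator: White box fixed to the bench, 220 (x) x 260 (y) x 105 mm high, grey foot 236 x 276 mm, capped tubes inside. Origin: centre of its underside. z up; -x is its front (towards the robot), +y its left flank seen from the robot, where the clamp stands, +x its rear, where the lid is hinged. Place and yaw vary.
- lid (a joint): Angle in rad of the grey lid about its rear hinge: 0 shut, growing as the front edge rises; 0.785 is 45 degrees, stop at 1.45. The lid is a panel 226 x 270 x 16 mm, top face 125 mm above the bench when shut; 0.5 to 0.9 kg, no spring, little friction: it falls shut when let go. Raising it by the bar takes 2 to 4 N.
- lid_bar (a point): Middle of the round steel pull bar before the lid's front edge; moves with the lid. Bar 14 mm thick, parallel to the hinge (box's y), free over 106 mm between its end arms; 38 mm free between bar and edge. Lid shut: centre 117 mm above the bench, 160 mm in front of the box's centre, free below. Axes: the lid's (the box's when shut).
- lid_hinge (a point): Middle of the lid's hinge axis, 107 mm above the bench, 110 mm behind the box's centre; axes as the box's, y along the hinge. With the lid shut the bar's centre lies 270 mm in front of it and 10 mm above it; the bar goes round it in an arc.
- clamp (a joint): Angle in rad of the clamp lever: 0 clamped (rubber foot on the lid's left edge, handle leaning 0.35 rad from vertical inwards over the lid), growing as the handle swings up and outwards from the box. Over centre at about 0.4: from 0.5 on the lever falls by itself to its open stop at 1.6 (handle 1.25 rad outwards), below 0.3 back to 0. Takes about 1 N at the grip.
- clamp_pivot (a point): Pivot of the clamp lever, on its fixed steel post (26 x 24 mm) beside the box's left flank: 140 mm above the bench, 155 mm to the left (+y) of the box's centre line; its place along the flank varies. The pivot axis is the box's x; axes as the box's.
- clamp_tip (a point): Free end of the clamp's handle, 122 mm from the pivot; moves with it. Straight handle: 12 mm steel rod, from 50 mm on a black grip 20 mm thick. Clamped, this point is 42 mm inwards (-y) of the pivot, 115 mm above it (255 mm above the bench). The foot arm, 16 mm wide, reaches 45 mm inwards from the pivot and swings up with the handle.
- tube_rack: Bystander: loose white rack, 150 x 70 mm, with mauve-capped tubes up to 108 mm high. Origin: centre of its underside. To the right of the incubator, towards its rear.
- reagent_bottle: Bystander: loose bottle, 64 mm diameter, 150 mm high. Origin: centre of its underside. To the right of the incubator, near its front.
- tip_box: Bystander: loose closed box, 122 x 87 x 60 mm. Origin: centre of its underside. To the left of the clamp; the opened lever stays clear above it.
There are look-alikes about, which are no part of the job. Of the things that look like the part that bears clamp, take the one that is farthest to the robot's left at the start.

How it is judged:
By the outcome, as a careful person would: the job done as asked, in the order asked, and still so for the second after the job is handed in, while the arm keeps its last pose, push and grip.
It also fails if it takes over 54 s, if anything falls off the work surface, if the arm or the gripper's body presses on something with over 40 N, if the wrist force passes 120 N, or if a joint passes its speed limit or range.

## Working session

There is one attempt and no reset: what is moved stays moved. The work goes in short steps, Python scripts to look and compute and a tool call to move; the robot and the scene stay as the last step left them, time stands still between calls to the robot, and variables do not carry over. Pictures are saved under pics/ and viewed, and the job is handed in when it is done.

Besides the shell and the picture viewer there is one more tool, called after ">>>" as name([rows], argument=value, ...), one row to a line, values as JSON. arm_command: Moves the arm, as the interface text tells. Its arguments: {"type":"object","properties":{"steps":{"type":"array"},"force":{"type":"number"}},"required":["steps"]}

```bash
mkdir -p pics
python3 - <<'E'
from plant import *
import cv2,pickle
s=get_state();print(s)
d={}
for n in("scene","top","wrist"):
    c=read_camera(n);d[n]=c
    cv2.imwrite(f"pics/{n}0.png",c["frame"][:,:,::-1])
    print(n,{k:v for k,v in c.items() if k!="frame"})
pickle.dump((s,d),open("d0.pkl","wb"))
E
```

```text
{'time': 0.0, 'qpos': array([-1.48298523e+00,  2.87195298e-01,  1.57818254e+00,  2.75722644e-06,
        1.27861681e+00, -1.49975008e-01]), 'dq': array([ 0.00160824, -0.00035065,  0.00016485, -0.00052461, -0.00047719,
        0.00011169]), 'joint_efforts': array([-6.33741183e-04, -4.05981088e+01, -2.92628664e+01, -1.18246703e-04,
        5.82289285e-03, -5.01378864e-06]), 'eef_pos': array([ 0.15898427, -0.65532703,  0.22992443]), 'tcp_rot': array([ 9.92939874e-01,  1.18612667e-01,  3.86425339e-05, -1.20038042e-03]), 'contact_force': array([0.44244929, 0.21858941, 0.62809161]), 'wrist_torque': array([ 0.03918913, -0.0663618 ,  0.02504294]), 'opening': 0.9989995417384463}
scene {'vfov': 48.66281749961494, 'cx': 254.42931195078842, 'cy': 187.9032681999748, 'position': array([1.17431698, 0.35070803, 0.94469539]), 'rotation': array([0.17157905, 0.30386793, 0.82462661, 0.44521441])}
top {'vfov': 47.837225275010724, 'cx': 253.7558211391544, 'cy': 190.55459316834566, 'position': array([0.51519093, 0.01022676, 1.16789279]), 'rotation': array([ 0.02562144, -0.03172134, -0.701737  ,  0.71126822])}
wrist {'vfov': 62.959145030751074, 'cx': 253.13930054838076, 'cy': 184.95511727006604, 'mount': array([[-1.70943913e-03,  9.49626124e-01,  3.13380444e-01,
         7.88197546e-02],
       [ 9.99998261e-01,  1.38982696e-03,  1.24328169e-03,
         6.84427973e-04],
       [ 7.45108178e-04,  3.13382024e-01, -9.49626849e-01,
        -1.43276580e-01],
       [ 0.00000000e+00,  0.00000000e+00,  0.00000000e+00,
         1.00000000e+00]])}
```

View pics/scene0.png

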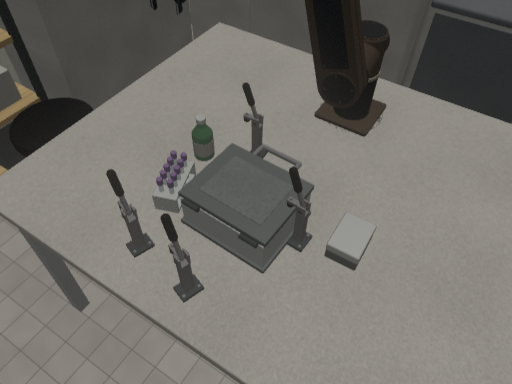

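View pics/top0.png

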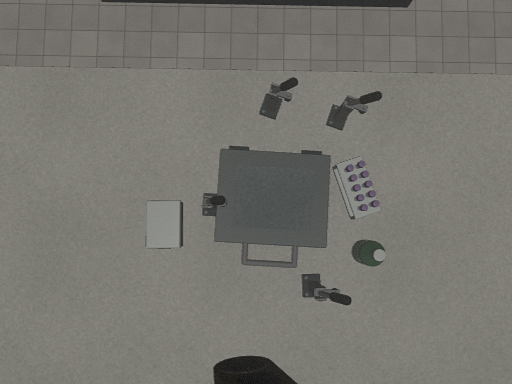

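```bash
cat > h.py <<'E'
import numpy as np,cv2,pickle
from scipy.spatial.transform import Rotation as R
def K(c):
    f=192/np.tan(np.radians(c["vfov"])/2); return f
def pose(c,s=None):
    if "mount" in c:
        T=np.eye(4);T[:3,:3]=R.from_quat(s["tcp_rot"]).as_matrix();T[:3,3]=s["eef_pos"];M=T@c["mount"];return M[:3,3],M[:3,:3]
    return np.array(c["position"]),R.from_quat(c["rotation"]).as_matrix()
def proj(c,P,s=None):
    p,r=pose(c,s);q=(np.atleast_2d(P)-p)@r;f=K(c)
    return np.c_[c["cx"]+f*q[:,0]/-q[:,2],c["cy"]-f*q[:,1]/-q[:,2]]
def ray(c,uv,s=None):
    p,r=pose(c,s);f=K(c);d=r@np.array([(uv[0]-c["cx"])/f,-(uv[1]-c["cy"])/f,-1]);return p,d
def atz(c,uv,z,s=None):
    p,d=ray(c,uv,s);return p+d*(z-p[2])/d[2]
E
python3 - <<'E'
from h import *
s,d=pickle.load(open("d0.pkl","rb"))
for n,(x,y,w,h) in {"top":(190,135,150,140),"scene":(170,130,150,140)}.items():
    f=d[n]["frame"][y:y+h,x:x+w,::-1];f=cv2.convertScaleAbs(f,alpha=1.8)
    cv2.imwrite(f"pics/{n}_c.png",cv2.resize(f,None,fx=4,fy=4,interpolation=cv2.INTER_CUBIC))
t=d["top"]
for n,uv in {"L":(209,205),"A":(271,106),"B":(339,117),"C":(312,286)}.items(): print(n,atz(t,uv,0.02))
E
```

```text
L [0.56851721 0.11905854 0.02      ]
A [ 0.83862904 -0.04269414  0.02      ]
B [ 0.81120676 -0.22683352  0.02      ]
C [ 0.36011853 -0.15476855  0.02      ]
```

View pics/top_c.png

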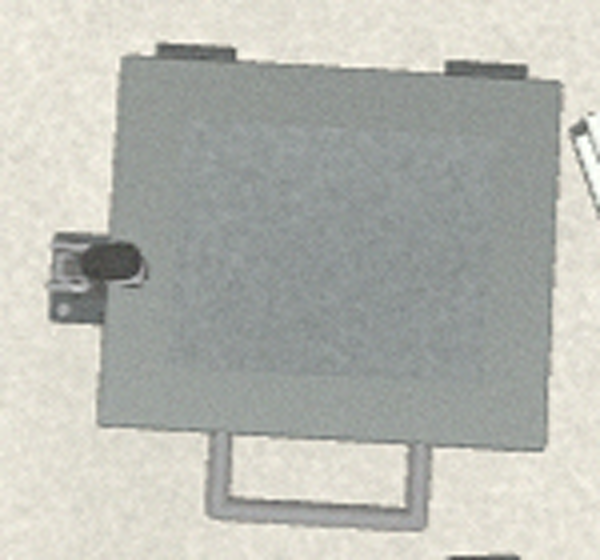

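View pics/scene_c.png

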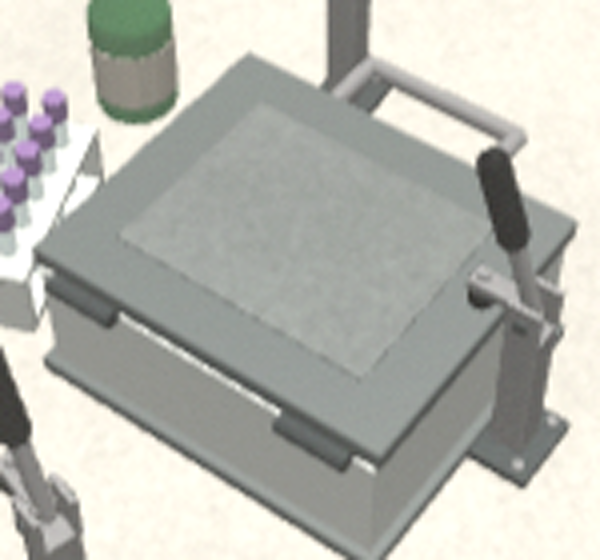

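```bash
cat > fit.py <<'E'
from h import *
from scipy.optimize import least_squares
s,d=pickle.load(open("d0.pkl","rb"))
t,sc=d["top"],d["scene"]
def cr(o,u): return np.array(o)+(np.array(u,float)+.5)/4-.5
# lid corners local (x -113..113?), hinge x=+110; panel centre x=xc unknown ~0
top=cr((190,135),[(122,57),(562,82),(546,450),(97,425)])
scn=cr((170,130),[(377,460),(37,252),(252,55),(577,230)])
def W(P,q):
    c,s_=np.cos(q[2]),np.sin(q[2]);P=np.array(P,float);return np.c_[q[0]+c*P[:,0]-s_*P[:,1],q[1]+s_*P[:,0]+c*P[:,1],P[:,2]]
h=.125
C=[(.113,.135,h),(.113,-.135,h),(-.113,-.135,h),(-.113,.135,h)]
bar=cr((190,135),[(214,508),(420,522)])
if __name__=="__main__":
    f=lambda q:np.r_[(proj(t,W(C,q))-top).ravel(),(proj(sc,W(C,q))-scn).ravel()]
    r=least_squares(f,[.6,0,0]);print(r.x,np.round(r.fun.reshape(-1,2),1))
    for P in(f,):
        r2=least_squares(lambda q:f(q)[:8],r.x);print("top",r2.x);r3=least_squares(lambda q:f(q)[8:],r.x);print("sc",r3.x)
    q=r.x
    print("bar w",[atz(t,b,.117) for b in bar], W([(-.16,.06,.117),(-.16,-.06,.117)],q))
    # clamp tip/pivot: fit ax from handle in top & scene
    tipT=cr((190,135),(136,262)); tipS=cr((170,130),(490,155))
    for ax in np.arange(-.04,.061,.01):
        P=W([(ax,.155,.14),(ax,.113,.255)],q);print(round(ax,3),np.round(P[1],3),np.round((proj(t,P)-(190,135))*4,0).ravel(),np.round((proj(sc,P)-(170,130))*4,0).ravel())
E
python3 fit.py
```

```text
[ 0.58538805 -0.04294365 -0.04959319] [[-0.5 -1.7]
 [ 0.1 -0.9]
 [-0.5  0.3]
 [-0.8 -0.6]
 [ 0.9 -0.1]
 [-1.6 -1.5]
 [-0.5 -1.5]
 [ 1.2 -2.3]]
top [ 0.58364975 -0.04399096 -0.0439733 ]
sc [ 0.5884724  -0.04093313 -0.05726125]
bar w [array([0.42899349, 0.02501276, 0.117     ]), array([ 0.42219438, -0.09889488,  0.117     ])] [[ 0.42855914  0.02491424  0.117     ]
 [ 0.4226104  -0.09493822  0.117     ]]
-0.04 [0.551 0.072 0.255] [ 65. 296. 123. 293.] [551. 290. 509. 129.]
-0.03 [0.561 0.071 0.255] [ 66. 280. 124. 274.] [542. 300. 499. 139.]
-0.02 [0.571 0.071 0.255] [ 68. 263. 126. 255.] [533. 311. 490. 149.]
-0.01 [0.581 0.07  0.255] [ 69. 246. 127. 236.] [525. 321. 480. 160.]
0.0 [0.591 0.07  0.255] [ 70. 229. 128. 218.] [516. 332. 471. 170.]
0.01 [0.601 0.069 0.255] [ 71. 213. 129. 199.] [507. 343. 461. 181.]
0.02 [0.611 0.069 0.255] [ 72. 196. 131. 180.] [498. 354. 451. 192.]
0.03 [0.621 0.068 0.255] [ 74. 179. 132. 161.] [489. 365. 441. 203.]
0.04 [0.631 0.068 0.255] [ 75. 163. 133. 143.] [480. 376. 430. 214.]
0.05 [0.641 0.067 0.255] [ 76. 146. 135. 124.] [470. 387. 420. 225.]
0.06 [0.651 0.067 0.255] [ 77. 129. 136. 105.] [461. 399. 410. 236.]
```

The incubator's clamp is the one at top-image (210,202), y≈0.12: it is the farthest left of the four (others at (275,100), (345,110) and (315,290)). It also stands at the left flank with its foot on the lid, and the crop confirms this. The fit puts the box at (0.585, −0.043) with yaw ≈ −0.047. The clamp pivot is ≈ (0.571, 0.113) and the bar centre ≈ (0.4255, −0.035, 0.117).

Next I'll move above the lid, inside of the handle, with the fingers shut.

>>> arm_command([
  [[0,0,0],[0,0,-0.06],-1],
  [[0,0,-0.15],[0.03,-0.03,-0.12],-1],
  [[0,0,-0.3],[0.09,-0.09,-0.13],-1],
  [[0,0,-0.45],[0.13,-0.13,-0.13],-1],
  [[0,0,-0.6],[0.17,-0.17,-0.13],-1],
  [[0,0,-0.75],[0.21,-0.21,-0.13],-1],
  [[0,0,-0.9],[0.25,-0.25,-0.13],-1],
  [[0,0,-1.05],[0.29,-0.29,-0.13],-1],
  [[0,0,-1.2],[0.33,-0.33,-0.13],-1],
  [[0,0,-1.285],[0.37,-0.37,-0.13],-1],
  [[0,0,-1.285],[0.41,-0.41,-0.13],-1],
  [[0,0,-1.285],[0.45,-0.45,-0.13],-1],
], force=40)

```text
time: 1.65
eef_pos: [0.4909, -0.1105, 0.361]
tcp_rot: [0.724, 0.69, 0.001, -0.001]
contact_force: [1.1, -0.3, 1.1]
opening: -0.001
```

```bash
cat >> h.py <<'E'
def st():
    from plant import get_state
    s=get_state();r=R.from_quat(s["tcp_rot"]).as_matrix()
    print("t",round(s["time"],2),"p",np.round(s["eef_pos"],4),"op",round(s["opening"],3),"F",np.round(s["contact_force"],1),"\nR cols",np.round(r.T,3).tolist(),"q",np.round(s["qpos"],2));return s,r
def rel(s,r,target): return np.round(r.T@(np.array(target)-s["eef_pos"]),4)
E
python3 -c "
from h import *
s,r=st();print(rel(s,r,[.569,.015,.33]))
v=np.array([-.0,0,-1]);Y=np.array([np.cos(-.047),np.sin(-.047),0]);D=np.array([np.cross(Y,v),Y,v]).T
print(R.from_matrix(r.T@D).as_rotvec())"
```

```text
t 1.65 p [ 0.4909 -0.1105  0.361 ] op -0.001 F [ 1.1 -0.3  1.1] 
R cols [[0.048, 0.999, 0.002], [0.999, -0.048, -0.0], [-0.0, 0.002, -1.0]] q [-0.42 -0.17  1.82  0.    1.49 -0.38]
[0.1291 0.072  0.0312]
[-0.00012816 -0.00167361 -0.00094333]
```

>>> arm_command([
  [[0,0,0],[0.05,0.03,0.02],-1],
  [[0,0,0],[0.09,0.06,0.04],-1],
  [[0,0,0],[0.123,0.072,0.06],-1],
  [[0,0,0],[0.123,0.072,0.1],-1],
  [[0,0,0],[0.123,0.072,0.136],-1],
  [[0,0,0],[0.123,0.072,0.136],-1],
])

```text
time: 2.4
eef_pos: [0.5663, 0.0096, 0.2211]
tcp_rot: [0.724, 0.69, -0.002, -0.004]
contact_force: [-0.5, 0.3, 0.6]
opening: 0.0
```

```bash
cat > look.py <<'E'
from h import *
import sys
from plant import read_camera
s,r=st();tag=sys.argv[1];d={}
for n in sys.argv[2:]:
    c=read_camera(n);d[n]=c;f=cv2.convertScaleAbs(c["frame"][:,:,::-1],alpha=1.6)
    if n!="wrist": 
        o=dict(top=(180,130),scene=(170,70))[n];f=f[o[1]:o[1]+180,o[0]:o[0]+190];f=cv2.resize(f,None,fx=3,fy=3,interpolation=cv2.INTER_CUBIC)
    cv2.imwrite(f"pics/{n}{tag}.png",f)
pickle.dump((s,d),open(f"d{tag}.pkl","wb"))
E
python3 look.py 1 scene top
```

```text
t 2.4 p [0.5663 0.0096 0.2211] op 0.0 F [-0.5  0.3  0.6] 
R cols [[0.048, 0.999, 0.003], [0.999, -0.048, -0.009], [-0.008, 0.003, -1.0]] q [-0.16  0.06  1.85  0.    1.24 -0.12]
```

View pics/scene1.png

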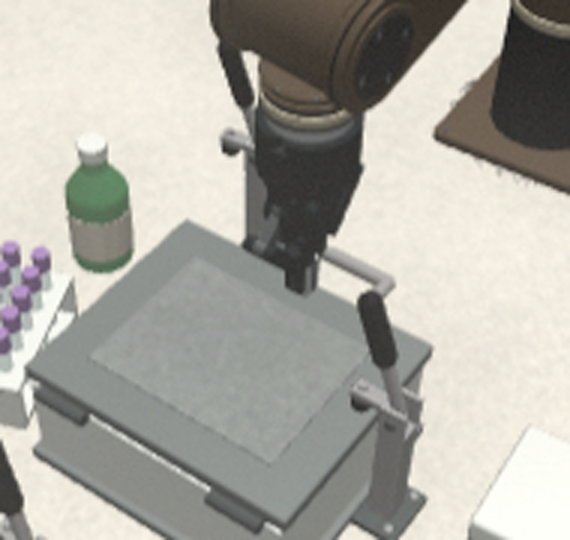

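View pics/top1.png

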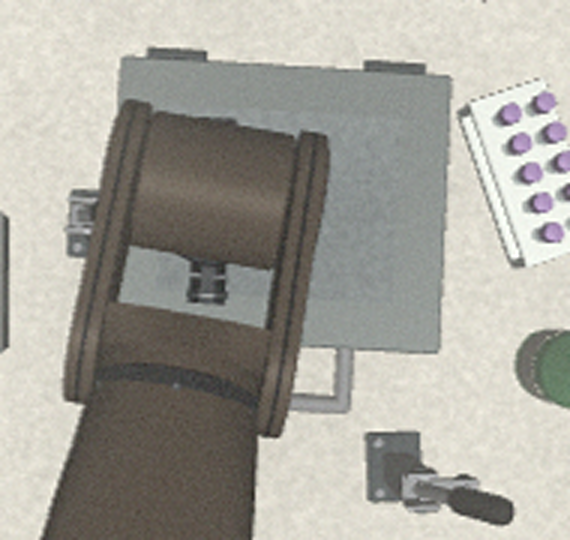

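The scene view shows the shut fingertips at crop (302,285), inside of the handle tip at (372,298). The handle is still upright, so I push it outwards.

>>> arm_command([
  [[0,0,0],[0.02,0.002,0],-1],
  [[0,0,0],[0.035,0.002,0],-1],
  [[0,0,0],[0.045,0.002,0],-1],
  [[0,0,0],[0.055,0.002,0],-1],
  [[0,0,0],[0.065,0.002,0],-1],
  [[0,0,0],[0.075,0.002,0],-1],
  [[0,0,0],[0.085,0.002,0],-1],
  [[0,0,0],[0.095,0.002,0],-1],
  [[0,0,0],[0.105,0.002,0],-1],
  [[0,0,0],[0.115,0.002,0],-1],
  [[0,0,0],[0.125,0.002,0],-1],
  [[0,0,0],[0.125,0.002,0],-1],
])

```text
time: 4.0
eef_pos: [0.577, 0.1345, 0.2262]
tcp_rot: [0.724, 0.69, 0.001, -0.0]
contact_force: [0.7, 0.3, -0.2]
opening: 0.001
```

```bash
python3 look.py 2 scene
```

```text
t 4.0 p [0.577  0.1345 0.2262] op 0.001 F [ 0.7  0.3 -0.2] 
R cols [[0.047, 0.999, 0.002], [0.999, -0.047, 0.0], [0.001, 0.002, -1.0]] q [0.06 0.11 1.79 0.   1.24 0.1 ]
```

View pics/scene2.png

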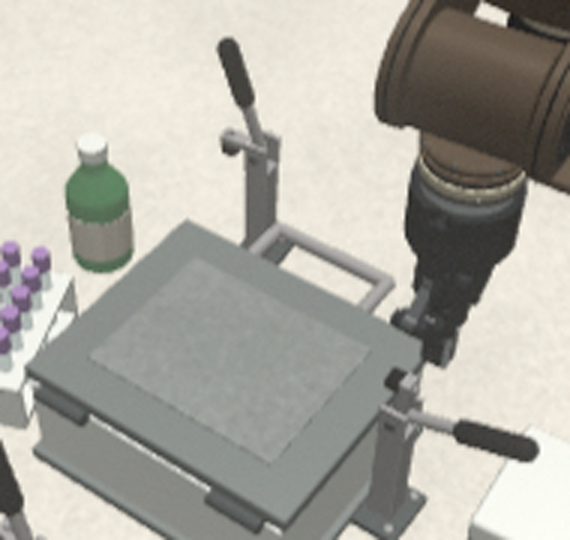

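The lever now lies open outwards: grip at crop (500,440), foot pointing up at (400,378), lid still shut. Next I rise and move above the bar.

```bash
cat > tgt.py <<'E'
from h import *
q=[.585,-.043,-.047]
bx=np.array([np.cos(q[2]),np.sin(q[2]),0]);by=np.array([-bx[1],bx[0],0])
def bar(th,ly=.02):
    x=.110-.27*np.cos(th)+.01*np.sin(th);z=.107+.27*np.sin(th)+.01*np.cos(th)
    return np.array([q[0],q[1],0])+bx*x+by*ly+[0,0,z]
def D(a):
    v=-np.sin(a)*bx-np.array([0,0,np.cos(a)]);Y=np.cross(v,by)*-1
    Y=np.cross(v,by);X=np.cross(Y,v);return np.array([X,Y,v]).T
def cmd(s,r,th,a,up=0,ly=.02,g=.019):
    d=D(a);
    p=bar(th,ly)-d[:,2]*(-g+up) 
    return np.round(R.from_matrix(r.T@d).as_rotvec(),4),np.round(r.T@(p-s["eef_pos"]),4)
E
python3 - <<'E'
from tgt import *
s,r=st();print(bar(0),D(.15).T);print(cmd(s,r,0,0.15,.12),cmd(s,r,0,.15,0))
E
```

```text
t 4.05 p [0.577  0.1341 0.2262] op 0.003 F [-0.9 -0.2  0.1] 
R cols [[0.047, 0.999, 0.001], [0.999, -0.047, 0.0], [0.001, 0.001, -1.0]] q [0.06 0.11 1.79 0.   1.24 0.1 ]
[ 0.42611634 -0.01550485  0.117     ] [[ 4.69826981e-02  9.98895703e-01  8.67361738e-19]
 [ 9.87679181e-01 -4.64551330e-02 -1.49438132e-01]
 [-1.49273108e-01  7.02100666e-03 -9.88771078e-01]]
(array([ 0.1504, -0.0015, -0.0002]), array([-0.1566, -0.1285,  0.0091])) (array([ 0.1504, -0.0015, -0.0002]), array([-0.1567, -0.1465,  0.1277]))
```

>>> arm_command([
  [[0,0,0],[0,0,-0.05],-1],
  [[0,0,0],[-0.03,-0.02,-0.07],-1],
  [[0.05,0,0],[-0.07,-0.05,-0.07],-0.5],
  [[0.1,0,0],[-0.11,-0.09,-0.06],0],
  [[0.15,0,0],[-0.15,-0.12,-0.03],0],
  [[0.15,0,0],[-0.157,-0.1285,0.01],0],
  [[0.15,0,0],[-0.157,-0.1285,0.01],0],
  [[0.15,0,0],[-0.157,-0.1285,0.01],0],
])

```text
time: 5.05
eef_pos: [0.4422, -0.0168, 0.2175]
tcp_rot: [0.722, 0.688, -0.05, -0.054]
contact_force: [0.5, -1.2, 0.5]
opening: 0.502
```

```bash
python3 look.py 3 scene wrist
python3 - <<'E'
from tgt import *
s,r=st();print(cmd(s,r,0,.15,0))
s,d=pickle.load(open("d3.pkl","rb"))
print(proj(d["wrist"],[bar(0,-.06),bar(0),bar(0,.06)],s))
E
```

```text
t 5.05 p [ 0.4422 -0.0168  0.2175] op 0.502 F [ 0.5 -1.2  0.5] 
R cols [[0.047, 0.999, 0.001], [0.988, -0.047, -0.147], [-0.147, 0.008, -0.989]] q [-0.25 -0.14  2.06 -0.03  1.37 -0.2 ]
t 5.15 p [ 0.4428 -0.0166  0.2181] op 0.498 F [-0.  -0.3 -0.8] 
R cols [[0.047, 0.999, 0.001], [0.988, -0.046, -0.145], [-0.145, 0.007, -0.989]] q [-0.25 -0.14  2.06 -0.03  1.37 -0.2 ]
(array([ 0.0042, -0.0006,  0.0005]), array([ 0.0002, -0.0019,  0.1215]))
[[253.7837224  267.7758977 ]
 [253.67200959 183.15160183]
 [253.6076234  134.37799585]]
```

View pics/scene3.png

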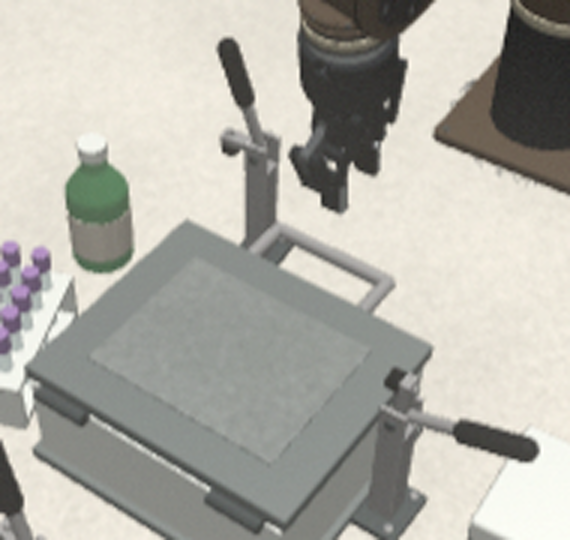

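View pics/wrist3.png

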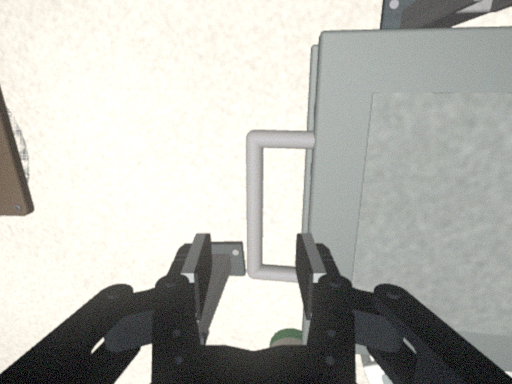

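The wrist view shows the bar at u≈254 (predicted 253.7), v 135–275, midway between the fingers at u≈205 and 305. I narrow the jaws a little and descend.

>>> arm_command([
  [[0,0,0],[0,-0.002,0.03],-0.2],
  [[0,0,0],[0,-0.002,0.06],-0.2],
  [[0,0,0],[0,-0.002,0.085],-0.2],
  [[0,0,0],[0,-0.002,0.105],-0.2],
  [[0,0,0],[0,-0.002,0.1215],-0.2],
  [[0,0,0],[0,-0.002,0.1215],-0.2],
  [[0,0,0],[0,-0.002,0.1215],-0.2],
])

```text
time: 6.02
eef_pos: [0.4242, -0.0157, 0.0993]
tcp_rot: [0.721, 0.689, -0.05, -0.052]
contact_force: [-1.2, 0.5, 0.2]
opening: 0.399
```

```bash
python3 look.py 4 scene wrist
python3 - <<'E'
from tgt import *
s,r=st();print(cmd(s,r,0,.15,0))
E
```

```text
t 6.03 p [ 0.4242 -0.0157  0.0993] op 0.399 F [-1.2  0.5  0.2] 
R cols [[0.046, 0.999, 0.0], [0.989, -0.046, -0.143], [-0.143, 0.007, -0.99]] q [-0.26 -0.03  2.2  -0.03  1.12 -0.2 ]
t 6.12 p [ 0.4242 -0.0158  0.0993] op 0.402 F [-0.1  0.1 -0.6] 
R cols [[0.046, 0.999, 0.0], [0.989, -0.046, -0.143], [-0.143, 0.007, -0.99]] q [-0.26 -0.03  2.2  -0.03  1.12 -0.2 ]
(array([ 0.0064, -0.0001,  0.0006]), array([ 0.0004, -0.0007,  0.0012]))
```

View pics/scene4.png

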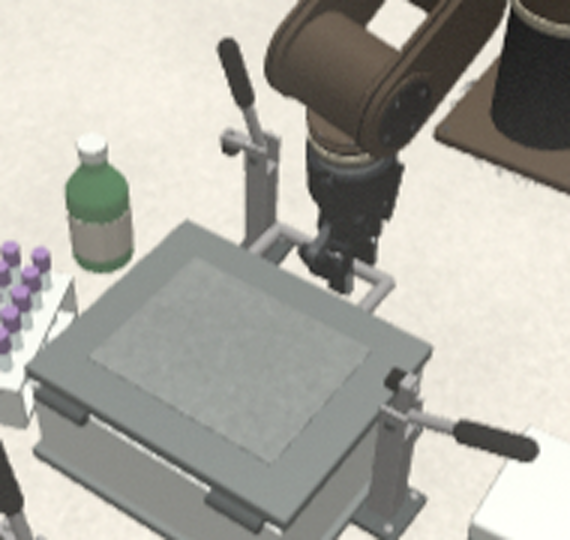

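View pics/wrist4.png

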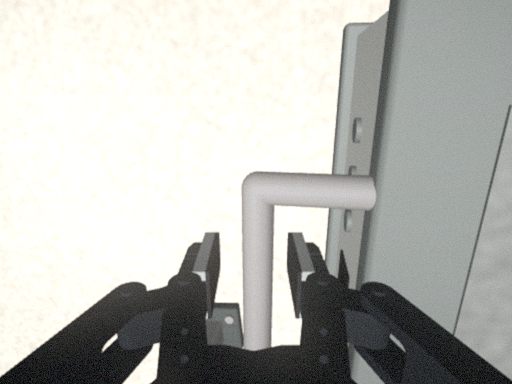

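The fingers straddle the bar: bar at u≈258, fingers at u≈210 and 297, front lid edge clear at u≈375. I close on it.

>>> arm_command([
  [[0,0,0],[0,0,0],-0.6],
  [[0,0,0],[0,0,0],-1],
  [[0,0,0],[0,0,0],-1],
  [[0,0,0],[0,0,0],-1],
  [[0,0,0],[0,0,0],-1],
], force=40)

```text
time: 6.75
eef_pos: [0.4263, -0.0161, 0.1]
tcp_rot: [0.722, 0.689, -0.047, -0.05]
contact_force: [5.8, 1.4, -3.4]
opening: 0.145
```

Run:
```python
from tgt import *
s,r=st();o=cmd(s,r,0,.15,0);print(o)
# moves relative to current pose: follow arc about hinge keeping grasp offset; tool tilt grows modestly
b0=bar(0)
for th in np.radians([2,5,10,15,20,25,30,35,40,45]):
    print(round(np.degrees(th)),np.round(r.T@(bar(th)-b0),4))
```

```text
t 6.75 p [ 0.4263 -0.0161  0.1   ] op 0.145 F [ 5.8  1.4 -3.4] 
R cols [[0.047, 0.999, -0.0], [0.99, -0.046, -0.137], [-0.137, 0.006, -0.991]] q [-0.26 -0.03  2.19 -0.03  1.11 -0.2 ]
(array([0.0127, 0.0001, 0.0002]), array([ 0.0005, -0.0028,  0.0022]))
2 [-0.     -0.0008 -0.0094]
5 [-0.     -0.0013 -0.0235]
10 [-0.     -0.0006 -0.0471]
15 [-0.      0.0022 -0.0705]
20 [-0.      0.007  -0.0936]
25 [-0.      0.0138 -0.1161]
30 [-0.      0.0225 -0.138 ]
35 [-0.      0.0331 -0.1591]
40 [-0.      0.0455 -0.1791]
45 [-0.      0.0596 -0.198 ]
```

>>> arm_command([
  [[0,0,0],[0,-0.001,-0.0094],-1],
  [[0,0,0],[0,-0.001,-0.019],-1],
  [[0,0,0],[0,-0.001,-0.028],-1],
  [[0,0,0],[0,-0.001,-0.038],-1],
  [[0,0,0],[0,-0.0006,-0.047],-1],
  [[0,0,0],[0,0.001,-0.06],-1],
  [[0,0,0],[0,0.0022,-0.0705],-1],
  [[0,0,0],[0,0.0045,-0.082],-1],
  [[0,0,0],[0,0.007,-0.0936],-1],
  [[0,0,0],[0,0.01,-0.105],-1],
  [[0,0,0],[0,0.0138,-0.1161],-1],
  [[0,0,0],[0,0.0138,-0.1161],-1],
])

```text
time: 8.25
eef_pos: [0.4555, -0.0174, 0.2145]
tcp_rot: [0.722, 0.689, -0.048, -0.05]
contact_force: [-5.9, 0.1, -1.2]
opening: 0.144
```

```bash
python3 look.py 5 scene
python3 - <<'E'
from tgt import *
s,r=st();g=s["eef_pos"]-.019*r[:,2];print(g,bar(np.radians(25)))
b0=bar(np.radians(25))
for th in np.radians([27,29,31,33,35,37,39,41,43,45]):
    print(round(np.degrees(th)),np.round(r.T@(bar(th)-b0),4),np.round(r.T@(bar(th)-g),4))
E
```

```text
t 8.25 p [ 0.4555 -0.0174  0.2145] op 0.144 F [-5.9  0.1 -1.2] 
R cols [[0.047, 0.999, -0.0], [0.989, -0.046, -0.139], [-0.139, 0.006, -0.99]] q [-0.25 -0.11  2.04 -0.03  1.35 -0.19]
t 8.3 p [ 0.4553 -0.0174  0.214 ] op 0.149 F [-5.8 -0.1 -0.7] 
R cols [[0.047, 0.999, -0.0], [0.989, -0.046, -0.14], [-0.14, 0.006, -0.99]] q [-0.25 -0.11  2.04 -0.03  1.35 -0.19]
[ 0.45790652 -0.01747967  0.23280724] [ 0.45560682 -0.01689193  0.23017001]
27 [-0.      0.0032 -0.0089] [ 0.0005  0.0013 -0.0059]
29 [-0.      0.0068 -0.0176] [ 0.0005  0.0049 -0.0147]
31 [-0.      0.0106 -0.0262] [ 0.0005  0.0087 -0.0233]
33 [-0.      0.0148 -0.0347] [ 0.0005  0.0129 -0.0317]
35 [-0.      0.0192 -0.043 ] [ 0.0005  0.0173 -0.0401]
37 [-0.      0.024  -0.0512] [ 0.0005  0.022  -0.0482]
39 [-0.      0.029  -0.0591] [ 0.0005  0.027  -0.0562]
41 [-0.      0.0343 -0.067 ] [ 0.0005  0.0323 -0.064 ]
43 [-0.      0.0398 -0.0746] [ 0.0005  0.0379 -0.0716]
45 [-0.      0.0456 -0.082 ] [ 0.0004  0.0437 -0.0791]
```

View pics/scene5.png

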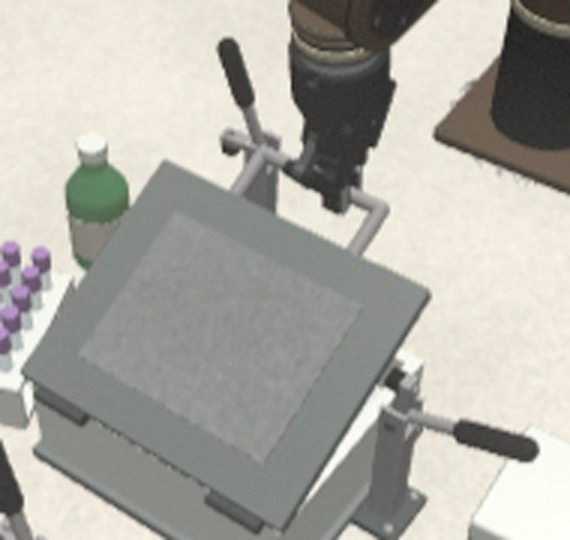

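>>> arm_command([
  [[0,0,0],[0,0.0027,-0.0089],-1],
  [[0,0,0],[0,0.006,-0.0176],-1],
  [[0,0,0],[0,0.0098,-0.0262],-1],
  [[0,0,0],[0,0.0138,-0.0345],-1],
  [[0,0,0],[0,0.018,-0.0427],-1],
  [[0,0,0],[0,0.0228,-0.0507],-1],
  [[0,0,0],[0,0.0278,-0.0586],-1],
  [[0,0,0],[0,0.033,-0.0663],-1],
  [[0,0,0],[0,0.0385,-0.0738],-1],
  [[0,0,0],[0,0.0443,-0.0812],-1],
  [[0,0,0],[0,0.0443,-0.0812],-1],
  [[0,0,0],[0,0.0443,-0.0812],-1],
])

```text
time: 9.8
eef_pos: [0.5098, -0.0198, 0.2898]
tcp_rot: [0.722, 0.689, -0.049, -0.051]
contact_force: [-7.2, -0.0, 2.4]
opening: 0.144
```

```bash
python3 look.py 6 scene top
python3 - <<'E'
from tgt import *
s,r=st();g=s["eef_pos"]-.019*r[:,2];print(g,bar(np.pi/4))
E
```

```text
t 9.8 p [ 0.5098 -0.0198  0.2898] op 0.144 F [-7.2 -0.   2.4] 
R cols [[0.046, 0.999, -0.0], [0.989, -0.046, -0.142], [-0.142, 0.006, -0.99]] q [-0.23 -0.04  1.83 -0.03  1.49 -0.17]
t 9.9 p [ 0.5098 -0.0198  0.2898] op 0.142 F [-6.8  0.9  2.5] 
R cols [[0.046, 0.999, -0.0], [0.989, -0.046, -0.142], [-0.142, 0.006, -0.99]] q [-0.23 -0.04  1.83 -0.03  1.49 -0.17]
[ 0.5124486  -0.0199665   0.30857749] [ 0.51217344 -0.01955252  0.3049899 ]
```

View pics/scene6.png

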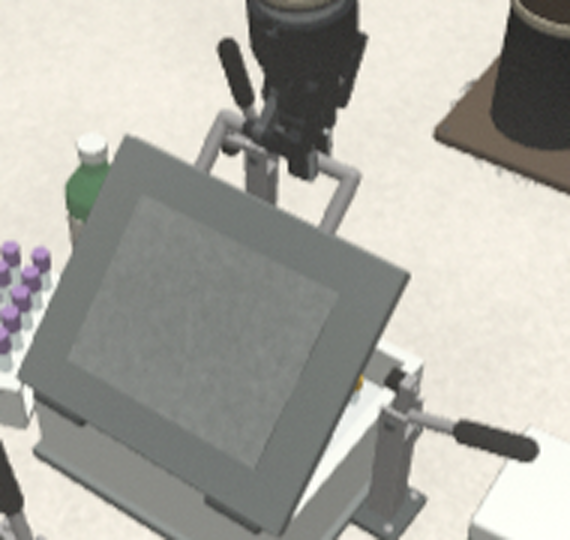

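View pics/top6.png

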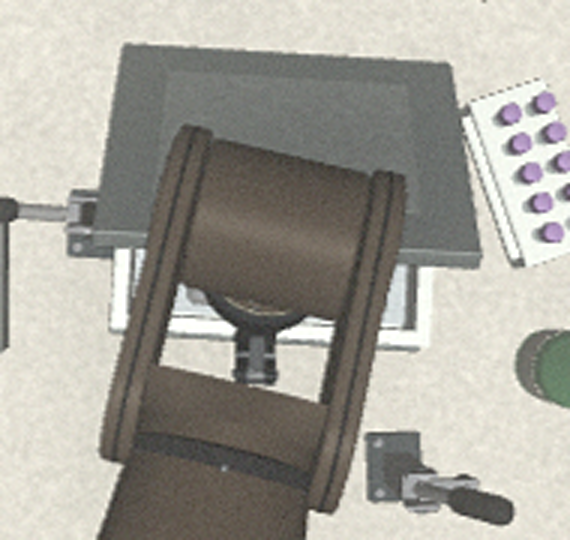

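```bash
cat > ang.py <<'E'
from fit import *
s6,d6=pickle.load(open("d6.pkl","rb"))
def c3(o,u): return np.array(o)+(np.array(u,float)+.5)/3-.5
S=c3((170,70),[(285,530),(20,373),(127,136),(409,274)])
T=c3((180,130),[(125,44),(449,63),(482,266),(92,236)])
def L(th,q):
    x=np.array([.003,.003,-.223,-.223]);z=.018;y=[.135,-.135,-.135,.135]
    return W(np.c_[.110+x*np.cos(th)+z*np.sin(th),y,.107-x*np.sin(th)+z*np.cos(th)],q)
# full: shut corners and open ones, per-camera small image offset
def f(v,cams):
    o=[]
    for k,c in enumerate((t,sc)):
        if k not in cams: continue
        off=v[4+2*k:6+2*k]
        A=(top,scn)[k];B=(T,S)[k]
        o+=[(proj(c,W(C,v[:3]))+off-A).ravel(),(proj(c,L(v[3],v[:3]))+off-B).ravel()]
    return np.r_[np.concatenate(o),v[4:]*.3]
for cams in((0,1),(0,),(1,)):
    r=least_squares(f,[.585,-.043,-.047,.785,0,0,0,0],args=(cams,),loss="soft_l1")
    print(cams,np.round(r.x[:3],4),np.degrees(r.x[3]),np.round(r.x[4:],2));print(np.round(r.fun[:-4].reshape(-1,2),1).tolist())
E
python3 ang.py
```

```text
(0, 1) [ 0.577  -0.0481 -0.049 ] 43.19550939409315 [-1.69 -2.53  0.17  3.5 ]
[[-0.2, -0.8], [0.5, -0.1], [-0.0, 1.3], [-0.4, 0.5], [-0.9, -0.4], [0.9, 0.2], [0.3, -1.2], [-0.1, 0.7], [1.2, -0.2], [-0.9, -0.9], [-0.2, -0.3], [1.1, -1.7], [-2.6, 3.1], [-1.1, 2.3], [0.8, -0.1], [0.3, 0.1]]
(0,) [ 0.585  -0.0452 -0.0483] 42.521304085063456 [-0.47  0.65  0.    0.  ]
[[-0.1, -0.9], [0.5, -0.2], [0.1, 1.0], [-0.2, 0.3], [-0.8, -0.4], [1.0, 0.1], [-0.1, -1.0], [-0.1, 0.9]]
(1,) [ 0.5691 -0.0502 -0.0512] 44.110522397443596 [ 0.   -0.   -0.67  5.81]
[[1.2, -0.7], [-0.4, -1.0], [0.1, 0.1], [1.0, -1.5], [-2.6, 2.7], [-0.6, 2.2], [0.6, -0.0], [-0.2, -0.1]]
```

```bash
cat > ov.py <<'E'
from fit import *
import sys
s6,d6=pickle.load(open(sys.argv[1],"rb"));th=np.radians(float(sys.argv[2]))
def box8(th,q):
    P=[(x,y,z) for z in(.018,.002) for x,y in((.003,.135),(.003,-.135),(-.223,-.135),(-.223,.135))]
    P=np.array(P);x,z=P[:,0],P[:,2]
    return W(np.c_[.110+x*np.cos(th)+z*np.sin(th),P[:,1],.107-x*np.sin(th)+z*np.cos(th)],q)
E8=[(0,1),(1,2),(2,3),(3,0),(4,5),(5,6),(6,7),(7,4),(0,4),(1,5),(2,6),(3,7)]
out=[]
for n,c,o,q in(("top",t,(190,130),(.5836,-.044,-.044)),("scene",sc,(165,105),(.5885,-.041,-.057))):
  for D,a in((d,0),(d6,th)):
    k=4;f=D[n]["frame"][o[1]:o[1]+145,o[0]:o[0]+160,::-1];f=cv2.resize(cv2.convertScaleAbs(f,alpha=1.6),None,fx=k,fy=k)
    f=cv2.resize(f,(640,580));p=((proj(c,box8(a,q))-o+.5)*k).astype(int)
    for i,j in E8: cv2.line(f,tuple(map(int,p[i])),tuple(map(int,p[j])),(0,0,255) if max(i,j)<4 else (0,200,255),1,cv2.LINE_AA)
    out.append(f)
cv2.imwrite(f"pics/ov_shut_{sys.argv[3]}.png",cv2.resize(np.hstack([out[0],out[2]]),None,fx=.62,fy=.62,interpolation=cv2.INTER_AREA))
cv2.imwrite(f"pics/ov_top_{sys.argv[3]}.png",out[1]);cv2.imwrite(f"pics/ov_sc_{sys.argv[3]}.png",out[3])
E
python3 ov.py d6.pkl 45 a
```

```text
(no output)
```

View pics/ov_shut_a.png

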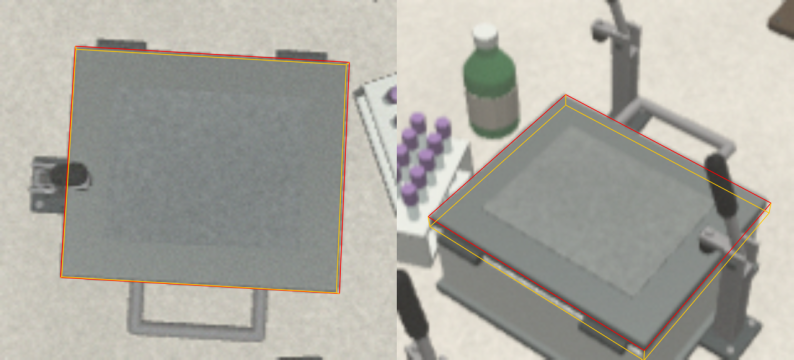

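View pics/ov_top_a.png

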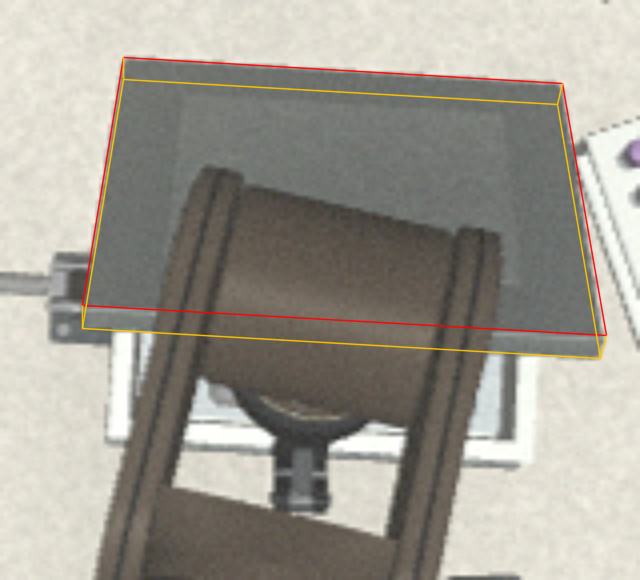

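View pics/ov_sc_a.png

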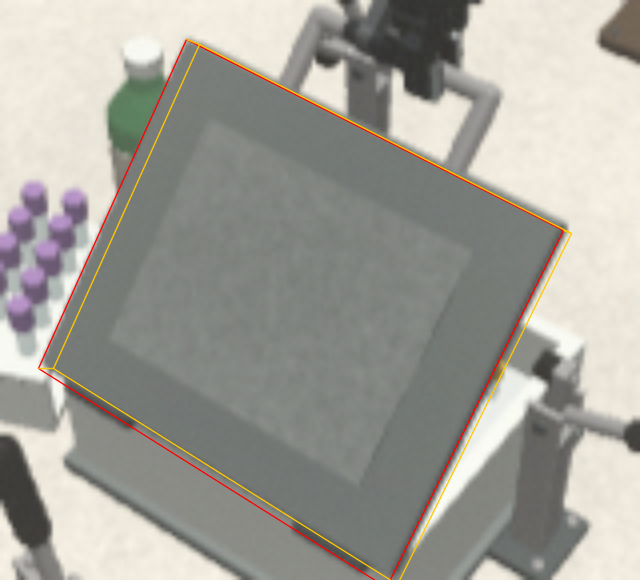

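```bash
python3 - <<'E'
from h import *
a=pickle.load(open("d0.pkl","rb"))[1];b=pickle.load(open("d6.pkl","rb"))[1]
for n,(c,x,y,w,h) in dict(rack=("scene",152,145,30,65),bottle=("scene",190,112,22,35),tipbox=("scene",325,215,52,50),tipT=("top",142,215,40,38),bottleT=("top",350,235,40,35),rackT=("top",345,155,38,65)).items():
    f=lambda d:cv2.cvtColor(d[c]["frame"][y:y+h,x:x+w],cv2.COLOR_RGB2GRAY).astype(np.float32)
    print(n,np.abs(f(a)-f(b)).mean().round(1),cv2.phaseCorrelate(f(a),f(b)))
E
python3 -c "
from plant import *
from h import *
st();sign_off()"
```

```text
rack 7.1 ((-0.0903984005887768, -0.12271990029388746), 0.877530656920539)
bottle 8.7 ((-0.04634365759312864, -0.20159942097837913), 0.8163194286602514)
tipbox 12.3 ((0.058878591333904495, -0.15283659386327741), 0.7301276952249033)
tipT 16.2 ((0.060168265049654224, 0.1285435414620224), 1.013770546913147)
bottleT 12.1 ((0.028861540137913977, 0.05428980683551643), 0.9859865282972654)
rackT 14.1 ((-0.0016465316874345604, -0.036013854078397856), 0.9959290554126103)
t 9.9 p [ 0.5098 -0.0198  0.2898] op 0.142 F [-6.8  0.9  2.5] 
R cols [[0.046, 0.999, -0.0], [0.989, -0.046, -0.142], [-0.142, 0.006, -0.99]] q [-0.23 -0.04  1.83 -0.03  1.49 -0.17]
the job is handed in; nothing more can be done
```

The job is handed in at 9.9 s. The clamp was thrown open first, with the lid still shut. Then I lifted the lid by its bar and held it at about 45° with the gripper still closed on the bar.

- **Clamp:** I used the leftmost of the four look-alikes, on the incubator's left flank. After the push the scene view showed its lever lying open outwards at rest, with the foot pointing up.
- **Lid angle:** The arm position puts the lid at about 45–45.5°. A 45° outline drawn over the top and scene pictures matches the lid edges to about 1 pixel, or roughly ±1°.
- **Disagreeing check:** An earlier fit from hand-picked lid corners gave 42.5–44°. I discounted it because its top-view corner picks mixed the lid's top and front faces.
- **Holding force:** About 7 N remained on the tool, mostly along the lid away from the hinge. I left it as it was, and the pose was unchanged across the last readings.
- **Bystanders:** The rack, bottle and tip box shifted by no more than about 0.2 pixel between the first and last pictures, so they did not visibly move.

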